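Pack the used test cartridges and lock the transport box

ROBOT

A 6-joint arm with a two-finger parallel gripper is mounted at the origin on the work surface. World frame = base frame: x ahead of the robot, y to its left, z up, the work surface at z = 0. Lengths are in m, angles in rad, forces in N, time in s.
With the tool pointing down it reaches from about 0.35 to 0.8 m from the base axis. Payload 7.3 kg.
Tool frame: the origin (TCP) lies midway between the tips of the shut fingers; the grasp point (between the pads) lies 19 mm behind it; z points along the fingers, y is the direction in which the jaws open and shut (so a half turn about z gives the same grasp; the last joint's range is limited). The gripper opens to 85 mm and grips with 20 to 120 N. Pads are 22 mm wide; open, the fingers measure 114 mm over their backs; the gripper's body (76 mm by 85 mm) begins 54 mm behind the grasp point. The pads swing forward as they close: fully open they stand 13 mm farther back than shut.
Start: joints at [1.095, 0.342, 1.524, -0, 1.275, -0.146], TCP at [0.17, 0.497, 0.231] pointing down, gripper open.
Joint ranges: [-2.53, 2.53], [-0.77, 2.02], [0.04, 2.7], [-1, 4.14], [0.28, 2.66], [-3.11, 3.11]. Speed limits (rad/s): [2.57, 2.57, 3.14, 3.14, 3.14, 3.14].

INTERFACE

Orientations are given as a rotation vector (axis times angle).
In Python, from bench import monitor, eyes, sign_off, models gives the robot as it stands.
- The arm moves only by the tool arm_command, never from a script. Its argument "motion" is a list that holds one entry, the list of rows, each a list of 5 numbers: the shift along the tool's x, y, z in mm, then the turn about the tool's z in rad, then the opening in per cent of the stroke, from 0 (shut) to 100 (fully open). In form: [[[x, y, z, twist, fingers], ...]]. A call has 1 to 10 rows; each row is the pose to reach, as a shift and turn from the pose commanded when the call began, along the tool's axes at that moment; what a row does not reach only later rows make up. A row lasts 1/10 s, in which the tool goes at most 50 mm and 8.59 degrees, less where a joint would pass 70% of its speed; a pose out of reach is approached as far as the arm can. A call with a gripper value outside its range is refused whole. The fingers move at their own pace and stop on an object; "squeeze" is the grip in N (left out, the last holds). Time passes only in rows, so rows that repeat a pose let the fingers close. It gives the time, the measured TCP pose, the force and the opening at its end, in the units of the state.
- monitor.get_obs(): the state, without advancing time (a new reading comes with each control period).
- eyes.camera(name): name is "scene" or "side" or "wrist"; returns the picture (384x512x3 uint8, red, green, blue); there is no depth.
- eyes.camera_info(name): a dict with "intrinsics" (3x3 intrinsics, pixels), "T" (4x4, takes a point from camera to world coordinates); the wrist camera has in their place "mount" (4x4, takes a point from camera to tool coordinates, whose origin is the TCP and whose axes are the flange's). Camera axes: x right, y up, looking along -z (the intrinsics and any distortion apply to the point x, -y, -z); pixel columns grow to the right and rows downward; lengths in m; the calibration is good to about 2 mm. A picture is of the moment at which its call begins: read the wrist's pose just before it. camera_info takes no time and is no camera call.
- sign_off(): hands the job in, once; it reports no verdict.
Trained networks look in the newest picture that a camera, given by its name, has taken for a name from the list of things; names that differ only in an ending like _2 or _b are one class to them, and where a whole thing is asked for, a point or a joint stands for the part that bears it (a point fixed in the world has none). Each returns a list of dicts, best first, with "score" (0 to 1); they miss things now and then, are a little off and sometimes report something else, mostly with a low value. They report only what shows in the picture. A call takes as long as a camera call. They do not tell look-alikes from the thing itself.
- models.recognise(label, camera): "extent" ([centre column, centre row, width, height] in pixels, round what is visible of it).
- models.pinpoint(label, camera): "uv" ([column, row] in pixels: a listed point, or the origin of a listed thing).
The state is a dict: "t": time; "joint_positions": joint angles; "dq": joint speeds; "tau": joint torques, N m; "position": TCP position; "eef_rot": TCP orientation; "ft_force": force on the tool from outside, world axes, zero at the start; "ft_torque": the same for the moment, N m; "opening": finger opening in m.
Only numpy, scipy, OpenCV 4.12 (cv2) and the standard library are available. Lean on these libraries where they do the work, as an engineer would, in place of code of your own. Each camera call takes 0.05 s, during which the arm holds its last target. There are 200 camera calls.

TASK

Get all six thick test cartridges into the two-bay transport box, right way up and flat in the bays: level out the overfull stack into the other bay and add the thick cartridge that lies on the table, so that nothing stands above the dark fill line. Then put the white lid on, its notched tab around the box's post, fully seated on the rim, and finally lower the metal collar, flange down, over the post until it rests on the lid. Leave everything else on the table where it is.

Things in the scene. Friction and masses are not known exactly. Their poses are not given: they have to be found in the camera images.
- tub: grey open transport box, fixed, 126 (x) x 222 (y) mm, rim 72 mm above the table, walls and floor 5 mm thick; origin at the centre of its underside, z up. A 4 mm divider at y = 0 (top 45 mm above the table) makes two bays, 116 (x) x 104 (y) mm. Cartridges lie along x, stacked. Dark fill line 16 mm below the rim, 56 mm above the table: three cartridges (50 mm) fit below it, four (65 mm) do not
- bay_left (a point): centre of the inner floor of the box's +y bay (5 mm above the table); axes as the box's
- bay_right (a point): centre of the inner floor of the box's -y bay (5 mm above the table); axes as the box's
- post_top (a point): centre of the top of the box's fixed upright steel post, 16 mm diameter, top 120 mm above the table (last 6 mm tapered); it stands on a lug at the middle of the box's long +x side, axis at x = 112, y = 0 mm in the box's frame
- cartridge_1: off-white plastic test cartridge, slab 96 x 40 x 15 mm (x, y, z; lowest 4 mm is a narrower foot 84 x 28), origin at the centre of its underside, x along its length, z up out of its face; lowest of the stack of four in one bay (either bay)
- cartridge_2: off-white plastic test cartridge, slab 96 x 40 x 15 mm (x, y, z; lowest 4 mm is a narrower foot 84 x 28), origin at the centre of its underside, x along its length, z up out of its face; second of the stack of four
- cartridge_3: off-white plastic test cartridge, slab 96 x 40 x 15 mm (x, y, z; lowest 4 mm is a narrower foot 84 x 28), origin at the centre of its underside, x along its length, z up out of its face; third of the stack of four
- cartridge_4: off-white plastic test cartridge, slab 96 x 40 x 15 mm (x, y, z; lowest 4 mm is a narrower foot 84 x 28), origin at the centre of its underside, x along its length, z up out of its face; top of the stack of four, above the fill line, loosely laid on the third
- cartridge_5: off-white plastic test cartridge, slab 96 x 40 x 15 mm (x, y, z; lowest 4 mm is a narrower foot 84 x 28), origin at the centre of its underside, x along its length, z up out of its face; alone in the other bay
- cartridge_6: off-white plastic test cartridge, slab 96 x 40 x 15 mm (x, y, z; lowest 4 mm is a narrower foot 84 x 28), origin at the centre of its underside, x along its length, z up out of its face; lies flat on the table, on the robot's right
- lid: white lid, about 280 g, on the table at the robot's left; origin: centre of the underside of its plug, z up. Plug 108 (x) x 204 (y) mm, 16 mm deep (lowest 6 mm: 100 x 196); plate 128 x 224 mm above, z = 16 to 22 mm, seats on the rim: origin then 56 mm above the box's, axes alike. Grip: central upright fin, 70 mm along x, 14 mm thick, z = 22 to 54 mm
- lid_notch (a point): where the post's axis passes through the seated lid, at x = 112, y = 0, z = 19 mm in the lid's frame: in the slot, 26 mm wide and open to +x, of the tab (56 mm wide, out to x = 138 mm) on the lid's +x side
- collar: bare aluminium collar, loose, about 120 g, standing flange down on the table on the robot's right; flange 60 mm diameter, 10 mm high; hub 40 mm diameter above it, total height 40 mm; bore 21 mm right through. Origin at the centre of its underside, z up. Resting on the seated lid its origin is 78 mm above the table
- tape: bystander: paper-coloured tape roll, ring 90 mm diameter, 24 mm high, hole 72 mm, lying flat on the robot's right; origin at the centre of its underside
- marker: bystander: marker pen 125 x 17 x 17 mm lying between robot and box; origin under its body, x along it
- strip_a: bystander: small thin test cassette 70 x 22 x 6 mm, not one of the six; origin centre of underside
- strip_b: bystander: small thin test cassette 70 x 22 x 6 mm, not one of the six; origin centre of underside
- buffer: bystander: small white bottle, 40 mm diameter, 75 mm high, standing behind the box to the left; origin centre of underside
Mind the look-alikes: they are no part of the job. Leave any yellow look-alike of the cartridge_6 alone.

How it is judged:
On the way, in this order (a step that is already met when the one before it is completed fails the run):
1. all six cartridges lie flat in the box's bays, below the fill line (x of cartridge_1 in the frame of tub between -0.04 and 0.04 m and y of cartridge_1 in the frame of tub between -0.1 and 0.1 m and z of cartridge_1 in the frame of tub between 0 and 0.041 m and angle between each of cartridge_1, cartridge_2, cartridge_3, cartridge_4, cartridge_5, cartridge_6's own z axis and vertical below 0.1 rad and x of cartridge_2 in the frame of tub between -0.04 and 0.04 m and y of cartridge_2 in the frame of tub between -0.1 and 0.1 m and z of cartridge_2 in the frame of tub between 0 and 0.041 m and x of cartridge_3 in the frame of tub between -0.04 and 0.04 m and y of cartridge_3 in the frame of tub between -0.1 and 0.1 m and z of cartridge_3 in the frame of tub between 0 and 0.041 m and x of cartridge_4 in the frame of tub between -0.04 and 0.04 m and y of cartridge_4 in the frame of tub between -0.1 and 0.1 m and z of cartridge_4 in the frame of tub between 0 and 0.041 m and x of cartridge_5 in the frame of tub between -0.04 and 0.04 m and y of cartridge_5 in the frame of tub between -0.1 and 0.1 m and z of cartridge_5 in the frame of tub between 0 and 0.041 m and x of cartridge_6 in the frame of tub between -0.04 and 0.04 m and y of cartridge_6 in the frame of tub between -0.1 and 0.1 m and z of cartridge_6 in the frame of tub between 0 and 0.041 m), for 0.2 s.
2. the lid is fully seated on the box (z of lid in the frame of tub between 0.053 and 0.0585 m and x of lid in the frame of tub between -0.007 and 0.007 m and y of lid in the frame of tub between -0.007 and 0.007 m and angle between lid's own z axis and vertical below 0.03 rad), for 0.2 s.
3. the collar is on the post, resting on the lid (z of collar in the frame of tub between 0.075 and 0.0815 m and horizontal distance between collar and post_top below 0.006 m and angle between collar's own z axis and vertical below 0.06 rad), for 0.2 s.
At the end, for the whole second after the job is handed in: Six cartridges flat, face up in the box, undersides at most 41 mm up; lid level, its origin 53 to 58.5 mm above the box's and within 7 mm of it in x and y; collar upright within 6 mm of the post's axis, underside 75 to 81.5 mm up; lid and collar at rest (all of step 1 and all of step 2 and all of step 3 and linear speed of each of lid, collar below 0.02 m/s); the robot touches nothing.
It fails at once if a bystander (marker) is moved by more than 40 mm (distance of marker from where it was at the start of the episode above 0.04 m).
It fails at once if a bystander (strip_a) is moved by more than 40 mm (distance of strip_a from where it was at the start of the episode above 0.04 m).
It fails at once if a bystander (strip_b) is moved by more than 40 mm (distance of strip_b from where it was at the start of the episode above 0.04 m).
It fails at once if a bystander (buffer) is moved by more than 40 mm (distance of buffer from where it was at the start of the episode above 0.04 m).
It fails at once if a bystander (tape) is moved by more than 40 mm (distance of tape from where it was at the start of the episode above 0.04 m).
It also fails if it takes over 72 s, if anything falls off the work surface, if the arm or the gripper's body presses on something with over 40 N, if the wrist force passes 120 N, or if a joint passes its speed limit or range.

## Working session

There is one attempt and no reset: what is moved stays moved. The work goes in short steps, Python scripts to look and compute and a tool call to move; the robot and the scene stay as the last step left them, time stands still between calls to the robot, and variables do not carry over. Pictures are saved under pics/ and viewed, about 8 in all and at most 12, crops included, and the job is handed in when it is done.

Besides the shell and the picture viewer there is one more tool, called after "Request:" as name(argument=value, ...), one argument or row to a line, values as JSON. arm_command: Moves the arm, as the interface text tells. Its arguments: {"type":"object","properties":{"motion":{"type":"array"},"squeeze":{"type":"number"}},"required":["motion"]}

```bash
mkdir -p pics; ls; cat > h.py <<'E'
import numpy as np, cv2
from scipy.spatial.transform import Rotation as R
from bench import monitor, eyes, sign_off, models
def grab(name,fn=None):
    o=monitor.get_obs(); im=eyes.camera(name)
    if fn: cv2.imwrite('pics/'+fn,im[:,:,::-1])
    return o,im
def camT(name,o):
    i=eyes.camera_info(name)
    if 'T' in i: return np.array(i['intrinsics']),np.array(i['T']),i
    T=np.eye(4);T[:3,:3]=R.from_rotvec(o['eef_rot']).as_matrix();T[:3,3]=o['position']
    return np.array(i['intrinsics']),T@np.array(i['mount']),i
def px2w(name,o,uv,z):
    K,T,i=camT(name,o)
    d=np.linalg.inv(K)@np.array([uv[0],uv[1],1.]); d=T[:3,:3]@np.array([d[0],-d[1],-d[2]])
    return T[:3,3]+d*(z-T[2,3])/d[2]
def w2px(name,o,p):
    K,T,i=camT(name,o); c=T[:3,:3].T@(np.array(p)-T[:3,3]); q=K@np.array([c[0],-c[1],-c[2]]); return q[:2]/q[2]
E
python3 - <<'E'
from h import *
for n in ['scene','side','wrist']:
    o,im=grab(n,n+'0.png'); print(n,eyes.camera_info(n))
print(o)
Z=dict(tub=0,bay_left=.005,bay_right=.005,post_top=.12,cartridge_6=0,lid=0,lid_notch=.019,collar=0,tape=0,marker=0,strip_a=0,buffer=0)
for n in ['scene','side']:
    for k,z in Z.items():
        for d in models.pinpoint(k,n)[:7]: print(n,k,round(d['score'],2),np.round(d['uv']),np.round(px2w(n,o,d['uv'],z),3))
a=[cv2.imread(f'pics/{n}0.png') for n in ['scene','side']]
cv2.imwrite('pics/both.png',cv2.resize(np.vstack(a),None,fx=.78,fy=.78)) 
E
```

```text
pics
scene {'intrinsics': array([[346.90749914,   0.        , 250.80041863],
       [  0.        , 346.90749914, 192.30919342],
       [  0.        ,   0.        ,   1.        ]]), 'T': array([[-0.61227888, -0.55053479,  0.56747337,  1.17124792],
       [ 0.79052813, -0.41410272,  0.45120307,  0.45725517],
       [-0.01341072,  0.72486577,  0.68875959,  0.84984709],
       [ 0.        ,  0.        ,  0.        ,  1.        ]])}
side {'intrinsics': array([[481.81162184,   0.        , 254.30846584],
       [  0.        , 481.81162184, 182.37320005],
       [  0.        ,   0.        ,   1.        ]]), 'T': array([[-0.84280802,  0.42059275, -0.33582193,  0.09703185],
       [-0.53802322, -0.64176183,  0.54650962,  0.73527852],
       [ 0.01434029,  0.64128269,  0.76717069,  1.17615595],
       [ 0.        ,  0.        ,  0.        ,  1.        ]])}
wrist {'intrinsics': array([[298.01742533,   0.        , 255.69647812],
       [  0.        , 298.01742533, 192.25514949],
       [  0.        ,   0.        ,   1.        ]]), 'mount': array([[ 1.83661714e-04,  9.46932251e-01,  3.21433162e-01
[... 2656 characters left out ...]
e cartridge_6 0.55 [240. 228.] [0.553 0.069 0.   ]
side lid 0.77 [183. 320.] [0.518 0.385 0.   ]
side lid 0.56 [326. 161.] [ 0.464 -0.311  0.   ]
side lid_notch 0.61 [154. 287.] [0.63  0.36  0.019]
side lid_notch 0.59 [184. 319.] [0.509 0.387 0.019]
side collar 0.79 [324. 160.] [ 0.47  -0.309  0.   ]
side tape 0.74 [166. 233.] [0.726 0.2   0.   ]
side tape 0.73 [336. 136.] [ 0.49  -0.436  0.   ]
side marker 0.46 [305. 243.] [0.367 0.01  0.   ]
side strip_a 0.74 [280. 276.] [0.372 0.141 0.   ]
side strip_a 0.56 [330. 208.] [ 0.365 -0.143  0.   ]
side strip_a 0.42 [281. 144.] [ 0.628 -0.299  0.   ]
side buffer 0.7 [167. 235.] [0.717 0.204 0.   ]
side buffer 0.62 [306. 242.] [0.367 0.003 0.   ]
```

View pics/scene0.png

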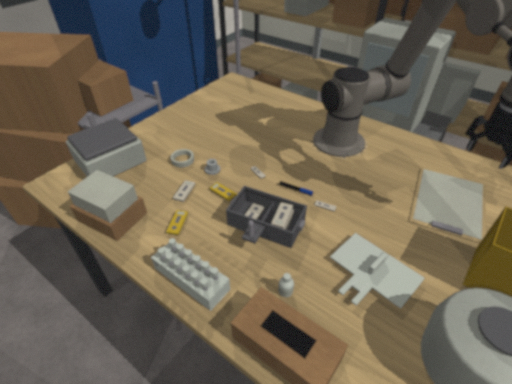

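View pics/side0.png

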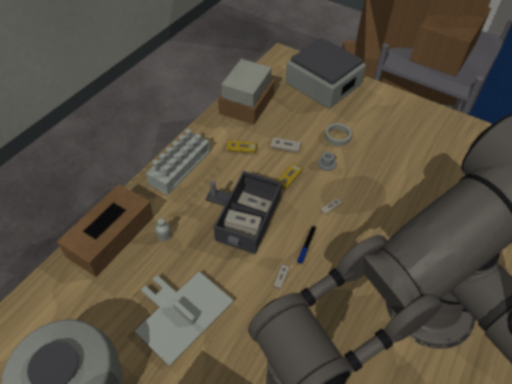

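The scene view shows an off-white cartridge at (184,190), side (285,144). Yellow look-alikes are at scene (222,193) and (177,222), and the thin strips at (258,172) and (325,206). The stack of four is in the left bay at (284,215) and the single in the right bay at (256,211). The white one at about (0.618, -0.304) is cartridge_6. I'll go above the box for a close look.

```bash
cat >> h.py <<'E'
def yaw(o): 
    y=R.from_rotvec(o['eef_rot']).as_matrix()[:,1]; return np.arctan2(-y[0],y[1])
def plan(o,p,th):
    M=R.from_rotvec(o['eef_rot']).as_matrix(); s=M.T@(np.array(p)-o['position'])*1000
    a=-(th-yaw(o)); return np.round(s,1),round(a,3)
def st(o): print('t',round(o['t'],2),'pos',np.round(o['position'],4),'yaw',round(yaw(o),3),'F',np.round(o['ft_force'],1),'op',round(o['opening'],4))
E
python3 - <<'E'
from h import *
o=monitor.get_obs(); st(o); print(plan(o,[.49,.02,.3],.2))
E
```

```text
t 1.35 pos [0.17   0.4967 0.2313] yaw -0.33 F [ 0.1 -0.5 -0.2] op 0.0855
(array([-457.1, -347.4,  -68.7]), np.float64(-0.53))
```

Request:
arm_command(
  motion=[
    [[-457,-347,-69,-0.53,100],[-457,-347,-69,-0.53,100],[-457,-347,-69,-0.53,100],[-457,-347,-69,-0.53,100],[-457,-347,-69,-0.53,100],[-457,-347,-69,-0.53,100],[-457,-347,-69,-0.53,100],[-457,-347,-69,-0.53,100],[-457,-347,-69,-0.53,100],[-457,-347,-69,-0.53,100]],
  ],
)

```text
t: 2.35
position: [0.4372, 0.0987, 0.2893]
eef_rot: [-0.314, 3.125, 0.0]
ft_force: [0.4, 0.4, 0.3]
opening: 0.0853
```

Request:
arm_command(
  motion=[
    [[0,0,0,0,100]],
  ],
)

```text
t: 2.45
position: [0.4394, 0.0961, 0.2892]
eef_rot: [-0.303, 3.125, -0.003]
ft_force: [-0.6, 0.8, -0.6]
opening: 0.0853
```

```bash
python3 - <<'E'
from h import *
st(monitor.get_obs()); o,im=grab('wrist','w1.png'); st(o)
for k,z in dict(tub=0,bay_left=.005,bay_right=.005,post_top=.12,cartridge_6=.015).items():
    for d in models.pinpoint(k,'wrist')[:7]: print(k,round(d['score'],2),np.round(d['uv']),np.round(px2w('wrist',o,d['uv'],z),3))
st(monitor.get_obs())
E
```

```text
t 2.45 pos [0.4394 0.0961 0.2892] yaw 0.193 F [-0.6  0.8 -0.6] op 0.0853
t 2.45 pos [0.4394 0.0961 0.2892] yaw 0.193 F [-0.6  0.8 -0.6] op 0.0853
tub 0.96 [197. 210.] [0.551 0.024 0.   ]
tub 0.52 [291. 317.] [ 0.723  0.216 -0.   ]
bay_left 0.86 [231. 210.] [0.538 0.076 0.005]
bay_right 0.85 [165. 212.] [ 0.561 -0.023  0.005]
post_top 0.73 [189. 327.] [0.663 0.051 0.12 ]
cartridge_6 0.93 [164. 212.] [ 0.556 -0.023  0.015]
cartridge_6 0.9 [ 71. 178.] [ 0.53  -0.161  0.015]
cartridge_6 0.7 [234. 219.] [0.547 0.084 0.015]
cartridge_6 0.62 [ 50. 282.] [ 0.718 -0.197  0.015]
cartridge_6 0.57 [232. 224.] [0.556 0.081 0.015]
t 2.75 pos [0.4356 0.1018 0.2887] yaw 0.202 F [0.6 0.6 0.4] op 0.0855
```

View pics/w1.png

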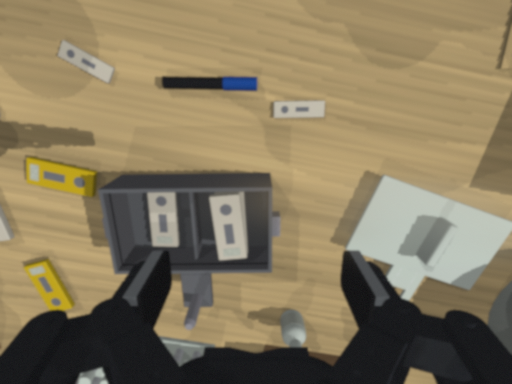

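Picture 3 (w1) shows the box with the single cartridge in the right bay (165,215) and the stack of four in the left bay (230,225). Yellow slabs are at (60,177) and (48,285), the lid is at (430,235), and the edge of white cartridge_6 is at (0,225). I'm moving in over the box for a better measurement.

```bash
python3 - <<'E'
from h import *
o=monitor.get_obs(); st(o); print(plan(o,[.53,.05,.25],.23))
E
```

```text
t 2.75 pos [0.4356 0.1018 0.2887] yaw 0.202 F [0.6 0.6 0.4] op 0.0855
(array([-82. , -69.7,  38.6]), np.float64(-0.028))
```

Request:
arm_command(
  motion=[
    [[-45,-35,20,-0.028,70],[-82,-70,39,-0.028,70],[-82,-70,39,-0.028,70],[-82,-70,39,-0.028,70]],
  ],
)

```text
t: 3.15
position: [0.5309, 0.0485, 0.2481]
eef_rot: [0.357, -3.118, -0.001]
ft_force: [0.2, -0.2, -0.1]
opening: 0.0599
```

```bash
cat >> h.py <<'E'
def white(im,box,thr=150):
    x0,y0,x1,y1=box; hsv=cv2.cvtColor(im,cv2.COLOR_RGB2HSV)
    m=((hsv[...,2]>thr)&(hsv[...,1]<60)).astype(np.uint8); k=np.zeros_like(m); k[y0:y1,x0:x1]=m[y0:y1,x0:x1]
    k=cv2.morphologyEx(k,cv2.MORPH_CLOSE,np.ones((7,7)))
    cs,_=cv2.findContours(k,cv2.RETR_EXTERNAL,cv2.CHAIN_APPROX_NONE); c=max(cs,key=cv2.contourArea)
    return c.reshape(-1,2)
def rect(o,c,z,name='wrist'):
    P=np.array([px2w(name,o,p,z)[:2] for p in c]); r=cv2.minAreaRect((P*1000).astype(np.float32)); return r
E
python3 - <<'E'
from h import *
o,im=grab('wrist','w2.png'); st(o)
for k,z in dict(tub=0,bay_left=.005,bay_right=.005,post_top=.12,cartridge_6=.05).items():
    for d in models.pinpoint(k,'wrist')[:4]: print(k,round(d['score'],2),np.round(d['uv']),np.round(px2w('wrist',o,d['uv'],z),3))
# overlay tub guess
def ov(im,c,th):
    im=im.copy(); c=np.array(c);X=np.array([np.cos(th),np.sin(th)]);Y=np.array([-X[1],X[0]])
    for hx,hy,z in [(63,111,.072),(58,106,.072),(58,106,.005)]:
        q=np.array([w2px('wrist',o,[*(c+X*a*hx/1e3+Y*b*hy/1e3),z]) for a,b in[(1,1),(1,-1),(-1,-1),(-1,1)]])
        cv2.polylines(im,[np.round(q).astype(int)],True,(255,0,0))
    p=w2px('wrist',o,[*(c+X*.112),.12]); cv2.circle(im,tuple(np.round(p).astype(int)),5,(0,255,0))
    return im
a=cv2.resize(ov(im,[.554,.026],.228),None,fx=1.56,fy=1.56,interpolation=cv2.INTER_CUBIC)
cv2.imwrite('pics/w2o.png',a[:,:,::-1])
E
```

```text
t 3.15 pos [0.5309 0.0485 0.2481] yaw 0.228 F [ 0.2 -0.2 -0.1] op 0.0599
tub 0.61 [234. 166.] [0.551 0.024 0.   ]
post_top 0.87 [229. 297.] [0.664 0.05  0.12 ]
cartridge_6 0.97 [194. 169.] [ 0.551 -0.021  0.05 ]
cartridge_6 0.66 [278. 179.] [0.541 0.079 0.05 ]
```

View pics/w2o.png

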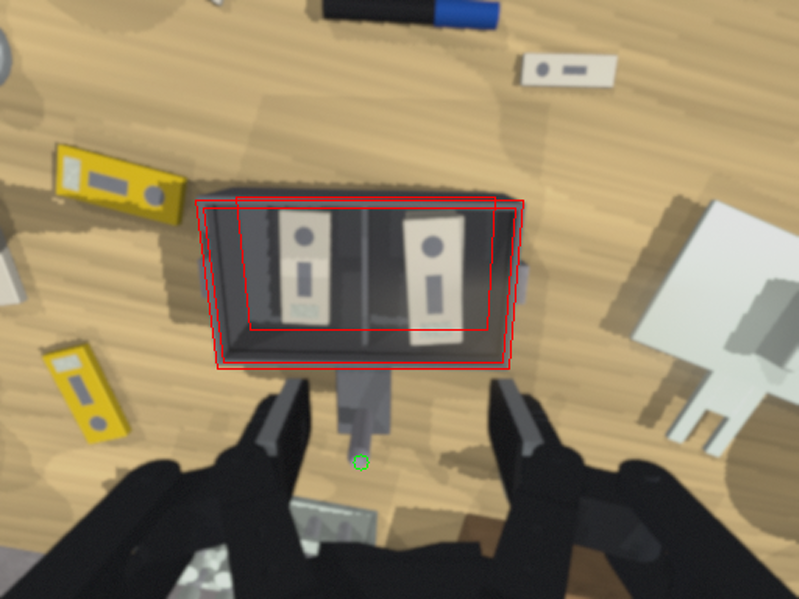

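Picture 4 shows the overlay of box pose (0.554, 0.026), yaw 0.228, matching the rim and post well (post at (361,462), upscaled). Now measuring the two cartridges in the bays.

```bash
python3 - <<'E'
from h import *
im=cv2.imread('pics/w2.png')[:,:,::-1]; o=monitor.get_obs(); o['position']=np.array([.5309,.0485,.2481]); 
for b,z in [((245,130,310,228),.065),((170,128,218,215),.020)]:
    c=white(im,b); print(cv2.boundingRect(c),rect(o,c,z))
print('top',plan(o,[.554-.054*np.sin(.228),.026+.054*np.cos(.228),.15],.228))
E
```

```text
(259, 139, 38, 82) ((540.780517578125, 77.10227966308594), (95.8729248046875, 41.02042770385742), 15.661654472351074)
(179, 135, 32, 73) ((565.9835205078125, -23.798282623291016), (95.1283950805664, 39.13161087036133), 10.330307960510254)
top (array([-17.3,  26.9,  98.1]), np.float64(0.002))
```

```bash
python3 - <<'E'
from h import *
o=monitor.get_obs(); st(o); print(plan(o,[.541,.077,.052],.27))
E
```

```text
t 3.45 pos [0.5301 0.0493 0.2508] yaw 0.23 F [ 0.3 -0.4  0.3] op 0.0598
(array([-16.7,  24.5, 198.8]), np.float64(-0.04))
```

Request:
arm_command(
  motion=[
    [[-17,25,50,-0.04,68],[-17,25,100,-0.04,66],[-17,25,150,-0.04,66],[-17,25,180,-0.04,66],[-17,25,199,-0.04,66],[-17,25,200,-0.04,66],[-17,25,200,-0.04,30],[-17,25,200,-0.04,30],[-17,25,200,-0.04,30],[-17,25,200,-0.04,30]],
  ],
  squeeze=40,
)

```text
t: 4.45
position: [0.5425, 0.0766, 0.0513]
eef_rot: [-0.42, 3.111, -0.0]
ft_force: [-1.0, -0.5, 5.3]
opening: 0.0388
```

Request:
arm_command(
  motion=[
    [[0,0,0,0,30],[0,0,-15,0,30],[0,0,-40,0,30],[0,0,-75,0,30]],
  ],
)

```text
t: 4.85
position: [0.5405, 0.0765, 0.1246]
eef_rot: [0.419, -3.11, -0.001]
ft_force: [1.6, 0.0, -0.6]
opening: 0.0393
```

```bash
python3 - <<'E'
from h import *
o,im=grab('wrist','w3.png'); st(o)
print(plan(o,[.566,-.025,.022],.2))
E
```

```text
t 4.85 pos [0.5405 0.0765 0.1246] yaw 0.268 F [ 1.6  0.  -0.6] op 0.0393
(array([   2. , -104.7,  102.5]), np.float64(0.068))
```

View pics/w3.png

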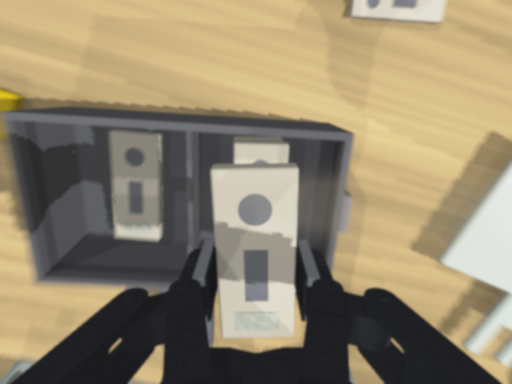

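Picture 5: the top cartridge is in the grip, and the next one is visible below it at (262,150). Placing it on the single in the right bay.

Request:
arm_command(
  motion=[
    [[1,-35,0,0.068,30],[2,-75,10,0.068,30],[2,-105,20,0.068,30],[2,-105,50,0.068,30],[2,-105,80,0.068,30],[2,-105,97,0.068,30],[2,-105,102,0.068,30],[2,-105,102,0.068,30]],
  ],
)

```text
t: 5.7
position: [0.5673, -0.0252, 0.0228]
eef_rot: [0.314, -3.125, -0.0]
ft_force: [-0.5, -0.1, -0.3]
opening: 0.039
```

```bash
python3 - <<'E'
from h import *
o=monitor.get_obs(); st(o)
E
```

```text
t 5.7 pos [ 0.5673 -0.0252  0.0228] yaw 0.2 F [-0.5 -0.1 -0.3] op 0.039
```

Request:
arm_command(
  motion=[
    [[0,0,1,0,30],[0,0,1,0,60],[0,0,1,0,62],[0,0,0,0,62],[0,0,-30,0,62],[0,0,-80,0,62],[0,-50,-130,0,62],[0,-100,-180,0,80],[0,-150,-200,0,80],[0,-200,-200,0,80]],
  ],
)

```text
t: 6.7
position: [0.6009, -0.1849, 0.2172]
eef_rot: [-0.316, 3.12, -0.005]
ft_force: [-0.2, -0.5, 0.1]
opening: 0.0685
```

Request:
arm_command(
  motion=[
    [[10,-40,0,0,80],[10,-40,0,0,80],[10,-40,0,0,80]],
  ],
)

```text
t: 7.0
position: [0.5974, -0.2256, 0.2127]
eef_rot: [-0.311, 3.126, 0.0]
ft_force: [0.0, 1.1, 0.2]
opening: 0.0681
```

```bash
python3 - <<'E'
from h import *
o,im=grab('wrist','w4.png'); st(o); np.save('w4.npy',np.r_[o['position'],o['eef_rot']])
for k,z in dict(cartridge_6=0.0,collar=.0,tape=0).items():
    for d in models.pinpoint(k,'wrist')[:4]: print(k,round(d['score'],2),np.round(d['uv']),np.round(px2w('wrist',o,d['uv'],z),3))
E
```

```text
t 7.0 pos [ 0.5974 -0.2256  0.2127] yaw 0.198 F [0.  1.1 0.2] op 0.0681
cartridge_6 0.88 [310. 120.] [ 0.536 -0.173  0.   ]
cartridge_6 0.83 [251. 261.] [ 0.734 -0.204  0.   ]
cartridge_6 0.8 [429. 175.] [ 0.571 -0.012  0.   ]
cartridge_6 0.77 [201. 164.] [ 0.613 -0.291  0.   ]
collar 0.84 [215.  22.] [ 0.458 -0.297  0.   ]
```

View pics/w4.png

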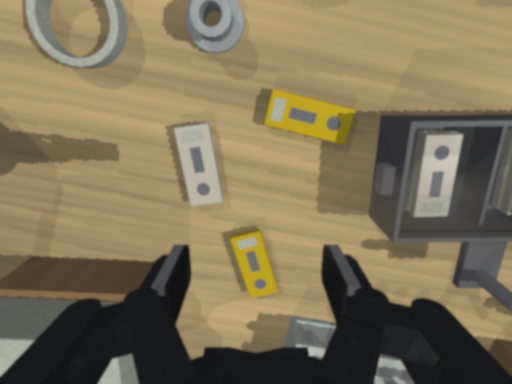

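Picture 6 shows white cartridge_6 at (197,163), yellow look-alikes at (310,115) and (253,263), the collar at (215,22), the tape at (77,30), and two cartridges in the right bay (438,172). I'm choosing the white one.

```bash
python3 - <<'E'
from h import *
im=cv2.imread('pics/w4.png')[:,:,::-1]; o=monitor.get_obs(); a=np.load('w4.npy'); 
oo=dict(o); oo['position']=a[:3];oo['eef_rot']=a[3:]
c=white(im,(160,110,235,220)); print(cv2.boundingRect(c),r:=rect(oo,c,.015))
c=white(im,(400,120,475,225)); print(rect(oo,c,.035))
st(o)
for th in (r[2],r[2]-90): print(np.radians(th),plan(o,[r[0][0]/1e3,r[0][1]/1e3,.005],np.radians(th)))
E
```

```text
(174, 123, 49, 83) ((611.9461059570312, -290.40814208984375), (95.55504608154297, 41.24748611450195), 19.142711639404297)
((565.8975830078125, -25.17072296142578), (93.81169128417969, 38.88126754760742), 12.595255851745605)
t 7.2 pos [ 0.5979 -0.2233  0.2128] yaw 0.202 F [ 0.4 -0.3 -0.4] op 0.0688
0.3341033458674465 (array([ -0.3, -68.6, 207.7]), np.float64(-0.132))
-1.23669298092745 (array([ -0.3, -68.6, 207.7]), np.float64(1.439))
```

Request:
arm_command(
  motion=[
    [[0,-35,30,-0.13,80],[0,-69,70,-0.13,80],[0,-69,115,-0.13,80],[0,-69,160,-0.13,75],[0,-69,190,-0.13,75],[0,-69,207,-0.13,75],[0,-69,207,-0.13,75],[0,-69,207,-0.13,30],[0,-69,207,-0.13,30],[0,-69,207,-0.13,30]],
  ],
)

```text
t: 8.2
position: [0.6126, -0.2927, 0.0077]
eef_rot: [-0.516, 3.096, -0.003]
ft_force: [1.1, 0.7, 4.7]
opening: 0.0386
```

Request:
arm_command(
  motion=[
    [[0,0,0,0,30],[0,0,0,0,30],[0,0,-15,0,30],[0,0,-60,0,30],[0,0,-110,0,30]],
  ],
)

```text
t: 8.7
position: [0.6103, -0.2918, 0.116]
eef_rot: [0.516, -3.096, -0.004]
ft_force: [0.2, -0.5, 0.1]
opening: 0.0386
```

```bash
python3 - <<'E'
from h import *
o=monitor.get_obs(); st(o)
print(plan(o,[.566,-.025,.042],.21))
E
```

```text
t 8.7 pos [ 0.6103 -0.2918  0.116 ] yaw 0.33 F [ 0.2 -0.5  0.1] op 0.0386
(array([-44.7, 266.6,  74.7]), np.float64(0.12))
```

Request:
arm_command(
  motion=[
    [[-8,45,0,0.12,30],[-16,95,0,0.12,30],[-25,145,0,0.12,30],[-34,195,0,0.12,30],[-40,240,0,0.12,30],[-45,267,0,0.12,30],[-45,267,20,0.12,30],[-45,267,50,0.12,30],[-45,267,70,0.12,30],[-45,267,74,0.12,30]],
  ],
)

```text
t: 9.7
position: [0.5667, -0.0246, 0.0421]
eef_rot: [0.329, -3.123, -0.002]
ft_force: [-9.5, 3.5, 28.1]
opening: 0.0386
```

Request:
arm_command(
  motion=[
    [[0,0,0,0,30],[0,0,0,0,30]],
  ],
)

```text
t: 9.9
position: [0.5679, -0.0253, 0.0426]
eef_rot: [-0.329, 3.123, -0.001]
ft_force: [0.3, -0.3, -0.3]
opening: 0.0388
```

```bash
python3 - <<'E'
from h import *
o=monitor.get_obs(); st(o)
E
```

```text
t 9.9 pos [ 0.5679 -0.0253  0.0426] yaw 0.21 F [ 0.3 -0.3 -0.3] op 0.0388
```

Request:
arm_command(
  motion=[
    [[0,0,0,0,50],[0,0,0,0,62],[0,0,0,0,62],[0,0,-20,0,62],[0,0,-60,0,62],[30,15,-100,0,62],[50,25,-150,0,62],[60,25,-180,0,62],[60,25,-180,0,62],[60,25,-180,0,62]],
  ],
)

```text
t: 10.9
position: [0.5038, -0.0133, 0.2224]
eef_rot: [-0.329, 3.122, -0.001]
ft_force: [-0.2, 0.2, -0.2]
opening: 0.0528
```

```bash
python3 - <<'E'
from h import *
o,im=grab('wrist','w5.png'); st(o); np.save('w5.npy',np.r_[o['position'],o['eef_rot']])
for d in models.pinpoint('post_top','wrist')[:2]: print(round(d['score'],2),np.round(d['uv']),np.round(px2w('wrist',o,d['uv'],.12),4))
for d in models.pinpoint('cartridge_6','wrist')[:4]: print(round(d['score'],2),np.round(d['uv']),np.round(px2w('wrist',o,d['uv'],.035),4))
E
```

```text
t 10.9 pos [ 0.5038 -0.0133  0.2224] yaw 0.21 F [-0.2  0.2 -0.2] op 0.0528
0.82 [282. 342.] [0.6621 0.0488 0.12  ]
0.9 [233. 217.] [ 0.57   -0.0267  0.035 ]
0.78 [ 96. 287.] [ 0.7059 -0.1848  0.035 ]
0.68 [323. 209.] [0.5373 0.0763 0.035 ]
0.66 [325. 211.] [0.5398 0.0796 0.035 ]
```

View pics/w5.png

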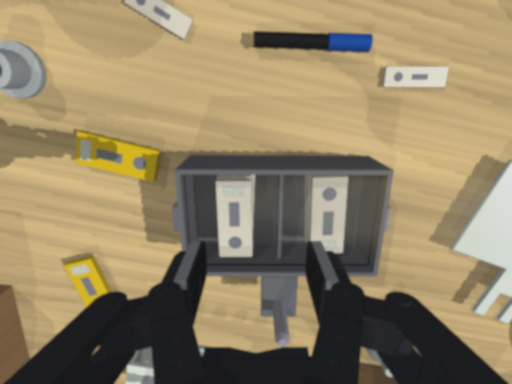

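Picture 7 shows three cartridges in each bay, lying flat. The box rim corners are at about (178,170), (391,170), (379,274) and (184,274), and the post tip is at (282,342).

```bash
python3 - <<'E'
from h import *
o=monitor.get_obs(); a=np.load('w5.npy'); o['position']=a[:3];o['eef_rot']=a[3:]
im=cv2.imread('pics/w5.png')[:,:,::-1]
for z,b in((.05,(210,174,260,262)),(.05,(305,174,352,256))):
    c=white(im,b); print(rect(o,c,z))
c=np.array([.554,.026]);th=.228;X=np.array([np.cos(th),np.sin(th)]);Y=np.array([-X[1],X[0]])
print([np.round(w2px('wrist',o,[*(c+X*p*.063+Y*q*.111),.072]),1) for p,q in((-1,-1),(-1,1),(1,1),(1,-1))], w2px('wrist',o,[*(c+X*.112),.12]))
a=cv2.resize(im[150:360,160:410],(800,672),interpolation=cv2.INTER_CUBIC)[:600]
cv2.imwrite('pics/w5c.png',a[:,:,::-1])
E
```

```text
((563.7708129882812, -25.43804168701172), (102.57454681396484, 42.170692443847656), 10.253880500793457)
((540.0166015625, 79.12883758544922), (94.31013488769531, 39.33596420288086), 13.730944633483887)
[array([173., 172.]), array([391.8, 168.3]), array([377.5, 274.9]), array([184.7, 277.7])] [284.07835983 342.98529249]
```

View pics/w5c.png

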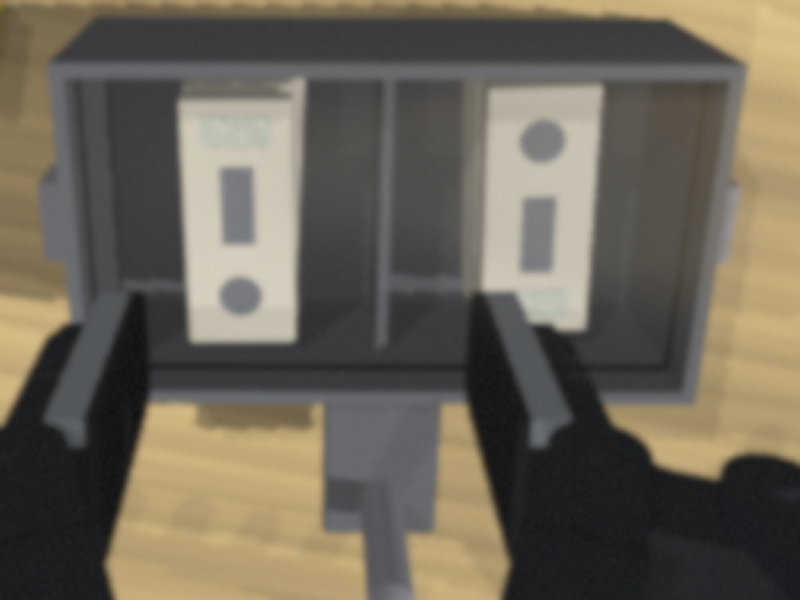

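```bash
python3 - <<'E'
from h import *
from scipy.optimize import least_squares as L
o=monitor.get_obs(); a=np.load('w5.npy'); o['position']=a[:3];o['eef_rot']=a[3:]
obs=np.array([[176.3,170.3],[392.8,170.9],[377.8,275.9],[282,342]])
def f(v,w=1):
    c=v[:2];X=np.array([np.cos(v[2]),np.sin(v[2])]);Y=np.array([-X[1],X[0]])
    P=[[*(c+X*p*.063+Y*q*.111),.072] for p,q in((-1,-1),(-1,1),(1,1))]+[[*(c+X*.112),.12]]
    return (np.array([w2px('wrist',o,p) for p in P])-obs).ravel()
s=L(f,[.554,.026,.228],x_scale=[.01,.01,.1]); print(s.x,np.round(s.fun,1))
v=s.x; print('post',v[0]+.112*np.cos(v[2]),v[1]+.112*np.sin(v[2]))
o=monitor.get_obs(); st(o); print(plan(o,[.46,.33,.25],-.2))
E
```

```text
[0.5536955  0.02701389 0.20729048] [-1.2 -0.6  1.  -0.5 -0.7  0.6  0.9  0.9]
post 0.6632978165461713 0.0500645095958564
t 11.05 pos [ 0.5031 -0.0132  0.2201] yaw 0.21 F [-0.1  0.6 -0.7] op 0.0531
(array([-29.3, 344.7, -29.6]), np.float64(0.41))
```

Request:
arm_command(
  motion=[
    [[-5,50,-30,0.1,62],[-10,100,-30,0.2,62],[-15,150,-30,0.3,62],[-20,200,-30,0.41,62],[-25,250,-30,0.41,62],[-28,300,-30,0.41,62],[-29,345,-30,0.41,62],[-29,345,-30,0.41,62],[-29,345,-30,0.41,62],[-29,345,-30,0.41,62]],
  ],
)

```text
t: 12.05
position: [0.4601, 0.3293, 0.2505]
eef_rot: [-0.314, -3.124, 0.002]
ft_force: [0.7, 0.8, 0.1]
opening: 0.0531
```

```bash
python3 - <<'E'
from h import *
o,im=grab('wrist','w6.png'); st(o); np.save('w6.npy',np.r_[o['position'],o['eef_rot']])
for k,z in (('lid',0),('lid_notch',.019)):
    for d in models.pinpoint(k,'wrist')[:2]: print(k,round(d['score'],2),np.round(d['uv']),np.round(px2w('wrist',o,d['uv'],z),4))
E
```

```text
t 12.05 pos [0.4601 0.3293 0.2505] yaw -0.2 F [0.7 0.8 0.1] op 0.0531
lid 0.59 [301. 186.] [0.5131 0.3822 0.    ]
lid_notch 0.92 [302. 262.] [0.6209 0.3651 0.019 ]
```

View pics/w6.png

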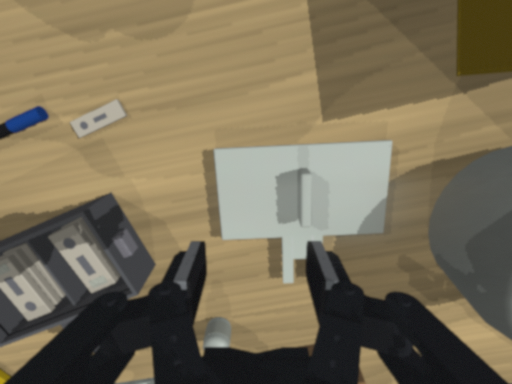

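Picture 9 shows the lid upright on its plug, plate corners at (214,150), (392,141), (386,234) and (222,240), fin at (306,198), tab toward +x.

```bash
python3 - <<'E'
from h import *
from scipy.optimize import least_squares as L
o=monitor.get_obs(); a=np.load('w6.npy'); o['position']=a[:3];o['eef_rot']=a[3:]
obs=np.array([[214,150],[392,141],[386,234],[222,240],[302,262]])
def f(v):
    c=v[:2];X=np.array([np.cos(v[2]),np.sin(v[2])]);Y=np.array([-X[1],X[0]])
    P=[[*(c+X*p*.064+Y*q*.112),.022] for p,q in((-1,-1),(-1,1),(1,1),(1,-1))]+[[*(c+X*.112),.019]]
    return (np.array([w2px('wrist',o,p) for p in P])-obs).ravel()
s=L(f,[.513,.38,-.2],x_scale=[.01,.01,.1]); print(s.x,np.round(s.fun,1))
v=s.x
for q in (-.035,.035): print('fin top end',w2px('wrist',o,[v[0]+q*np.cos(v[2]),v[1]+q*np.sin(v[2]),.054]))
o=monitor.get_obs(); st(o); print(plan(o,[v[0],v[1],.03],v[2]))
E
```

```text
[ 0.51625887  0.38140743 -0.14969325] [-0.4 -1.   1.2 -0.9 -1.8 -1.   0.4  0.2  0.6  3.4]
fin top end [306.92571677 173.65903273]
fin top end [306.6696106  227.59406859]
t 12.2 pos [0.4605 0.3288 0.2514] yaw -0.202 F [ 0.1 -0.3 -0.1] op 0.0532
(array([-44.1,  62.8, 221.4]), np.float64(-0.052))
```

Request:
arm_command(
  motion=[
    [[-44,63,45,-0.052,50],[-44,63,90,-0.052,50],[-44,63,135,-0.052,50],[-44,63,170,-0.052,50],[-44,63,200,-0.052,50],[-44,63,220,-0.052,50],[-44,63,222,-0.052,50],[-44,63,222,-0.052,5],[-44,63,222,-0.052,5],[-44,63,222,-0.052,5]],
  ],
  squeeze=100,
)

```text
t: 13.2
position: [0.5168, 0.3834, 0.0318]
eef_rot: [0.232, 3.13, 0.003]
ft_force: [1.7, -1.4, 3.4]
opening: 0.012
```

Request:
arm_command(
  motion=[
    [[0,0,0,0,5],[0,0,0,0,5],[0,0,-10,0,5],[0,0,-40,0,5],[0,0,-80,0,5],[0,0,-120,0,5],[0,0,-150,0,5],[0,0,-150,0,5]],
  ],
)

```text
t: 14.0
position: [0.5174, 0.3847, 0.1855]
eef_rot: [0.231, 3.125, 0.009]
ft_force: [-0.4, -0.3, -2.3]
opening: 0.0121
```

```bash
python3 - <<'E'
from h import *
o,im=grab('wrist','w7.png'); st(o); np.save('w7.npy',np.r_[o['position'],o['eef_rot']])
for k in ('lid','lid_notch'):
    for d in models.pinpoint(k,'wrist')[:2]: print(k,round(d['score'],2),np.round(d['uv']))
E
```

```text
t 14.0 pos [0.5174 0.3847 0.1855] yaw -0.147 F [-0.4 -0.3 -2.3] op 0.0121
lid 0.63 [257. 221.]
lid_notch 0.47 [259. 223.]
```

View pics/w7.png

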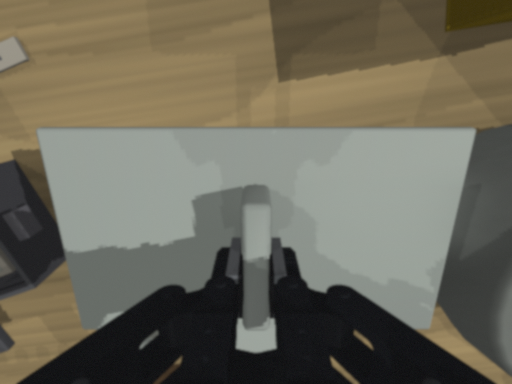

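Picture 10 shows the lid held by its fin, plate corners at (38,129), (477,128), (431,328) and (80,326), looking level. Fitting its pose in the tool frame.

```bash
cat > lidfit.py <<'E'
from h import *
from scipy.optimize import least_squares as L
i=eyes.camera_info('wrist'); K=np.array(i['intrinsics']);M=np.array(i['mount'])
obs=np.array([[38,129],[477,128],[431,328],[80,326]])
# lid frame in tool: lid x=-tool x, y=tool y, z=-tool z
B=np.diag([-1,1,-1.])
def f(v):
    Rl=B@R.from_euler('zyx',[v[3],v[4],0]).as_matrix(); r=[]
    for p,q in((-1,-1),(-1,1),(1,1),(1,-1)):
        P=v[:3]+Rl@np.array([p*.064,q*.112,.022]); c=M[:3,:3].T@(P-M[:3,3]); u=K@[c[0],-c[1],-c[2]]; r.append(u[:2]/u[2])
    return (np.array(r)-obs).ravel()
for fixp in (1,0):
    g=(lambda v:np.r_[f(v),v[4]*1e5*fixp]); s=L(g,[0,0,.03,0,0],x_scale=[.01,.01,.01,.1,.1]); print(np.round(s.x,4),np.round(s.fun,1))
o=monitor.get_obs(); st(o)
x,y,z,a=[*s.x[:3],0]; 
E
python3 lidfit.py
```

```text
[ 0.0006  0.0009  0.0329 -0.0021 -0.    ] [-1.  -2.2 -0.1 -0.1 -1.7  0.8  3.2  2.1 -0. ]
[ 0.0006  0.0009  0.0329 -0.0021 -0.0033] [-0.8 -2.3 -0.4 -0.3 -1.5  1.   3.   2.3 -0. ]
t 14.15 pos [0.5146 0.3829 0.1783] yaw -0.148 F [-0.1  0.2 -3.9] op 0.0126
```

```bash
python3 - <<'E'
from h import *
o=monitor.get_obs(); print(plan(o,[.5537,.027,.18],.207))
E
```

```text
(array([ -91. , -346.2,   -1.5]), np.float64(-0.355))
```

Request:
arm_command(
  motion=[
    [[-7,-25,-2,-0.03,5],[-18,-65,-2,-0.07,5],[-29,-110,-2,-0.11,5],[-41,-155,-2,-0.16,5],[-53,-200,-2,-0.21,5],[-65,-245,-2,-0.26,5],[-75,-285,-2,-0.3,5],[-84,-320,-2,-0.34,5],[-90,-340,-2,-0.355,5],[-91,-346,-2,-0.355,5]],
  ],
)

```text
t: 15.15
position: [0.5537, 0.0253, 0.1794]
eef_rot: [0.32, -3.121, -0.001]
ft_force: [0.5, -0.2, -3.0]
opening: 0.0121
```

Request:
arm_command(
  motion=[
    [[0,0,0,0,5],[0,0,0,0,5],[0,0,0,0,5]],
  ],
)

```text
t: 15.45
position: [0.5543, 0.0289, 0.1812]
eef_rot: [0.327, -3.124, -0.001]
ft_force: [0.4, 0.0, -3.5]
opening: 0.0118
```

```bash
python3 - <<'E'
from h import *
o=monitor.get_obs(); st(o); print(plan(o,[.5537,.027,.125],.207))
a=[]
for n in ('scene','side'):
    o,im=grab(n,n+'8.png')
    for k,z in (('lid_notch',.148+.019),('post_top',.12)):
        for d in models.pinpoint(k,n)[:2]: print(n,k,round(d['score'],2),np.round(d['uv']),np.round(px2w(n,o,d['uv'],z),4))
    a.append(im)
u=cv2.resize(a[0][150:270,180:340],(640,480))[60:420]; w=cv2.resize(a[1][120:240,180:340],(640,480))
cv2.imwrite('pics/c8.png',np.hstack([cv2.resize(u,(400,225)),cv2.resize(w,(400,300))[:225]])[:,:,::-1])
E
```

```text
t 15.45 pos [0.5543 0.0289 0.1812] yaw 0.209 F [ 0.4  0.  -3.5] op 0.0118
(array([ 0.9, -1.8, 56.2]), np.float64(0.002))
scene lid_notch 0.85 [250. 208.] [0.6599 0.0458 0.167 ]
scene post_top 0.61 [254. 222.] [0.6601 0.0607 0.12  ]
side lid_notch 0.68 [210. 171.] [0.6649 0.048  0.167 ]
side lid_notch 0.38 [242. 223.] [0.493 0.147 0.167]
side post_top 0.8 [210. 181.] [0.6695 0.0485 0.12  ]
```

Request:
arm_command(
  motion=[
    [[0,0,10,0,5],[0,-1,25,0,5],[0,-1,40,0,5],[0,-1,55,0,5],[0,-1,65,0,5],[0,-1,70,0,5],[0,-1,70,0,5]],
  ],
)

```text
t: 16.45
position: [0.5545, 0.0267, 0.1109]
eef_rot: [0.325, -3.124, -0.001]
ft_force: [-0.4, -0.1, -4.4]
opening: 0.0121
```

Request:
arm_command(
  motion=[
    [[0,0,3,0,5],[0,0,6,0,5],[0,0,9,0,5],[0,0,9,0,5]],
  ],
)

```text
t: 16.85
position: [0.5547, 0.0267, 0.1023]
eef_rot: [0.325, -3.124, -0.0]
ft_force: [1.2, -0.1, -2.4]
opening: 0.0118
```

Request:
arm_command(
  motion=[
    [[0,0,3,0,5],[0,0,6,0,5],[0,0,8,0,5],[0,0,8,0,5]],
  ],
)

```text
t: 17.25
position: [0.5546, 0.0267, 0.0942]
eef_rot: [0.325, -3.124, -0.0]
ft_force: [0.6, 0.2, -2.6]
opening: 0.0119
```

Request:
arm_command(
  motion=[
    [[0,0,2,0,5],[0,0,4,0,5],[0,0,5,0,5],[0,0,5,0,5]],
  ],
)

```text
t: 17.65
position: [0.5547, 0.0266, 0.0894]
eef_rot: [0.325, -3.124, -0.0]
ft_force: [0.1, 0.6, -2.8]
opening: 0.0121
```

Request:
arm_command(
  motion=[
    [[0,0,1,0,5],[0,0,1.5,0,5],[0,0,1.5,0,5]],
  ],
)

```text
t: 17.95
position: [0.5548, 0.0266, 0.088]
eef_rot: [-0.325, 3.125, 0.0]
ft_force: [0.2, 0.8, -2.9]
opening: 0.0118
```

Request:
arm_command(
  motion=[
    [[0,0,0.5,0,5],[0,0,1,0,5],[0,0,1,0,5]],
  ],
)

```text
t: 18.25
position: [0.5549, 0.0266, 0.0877]
eef_rot: [-0.325, 3.124, -0.0]
ft_force: [-2.8, -0.6, 3.2]
opening: 0.0119
```

Contact came at the expected seat height. Releasing and heading for the collar.

Request:
arm_command(
  motion=[
    [[0,0,0,0,25],[0,0,0,0,40],[0,0,0,0,45],[0,0,-10,0,45],[0,0,-40,0,45],[0,0,-85,0,45],[20,0,-130,0,45],[40,0,-140,0,60],[40,0,-140,0,60],[40,0,-140,0,60]],
  ],
)

```text
t: 19.25
position: [0.5158, 0.0184, 0.2275]
eef_rot: [-0.324, 3.124, -0.0]
ft_force: [-0.9, -0.5, -1.1]
opening: 0.0509
```

```bash
python3 - <<'E'
from h import *
o,im=grab('wrist','w9.png'); st(o); np.save('w9.npy',np.r_[o['position'],o['eef_rot']])
for k,z in (('lid',.056),('lid_notch',.075),('post_top',.12)):
    for d in models.pinpoint(k,'wrist')[:2]: print(k,round(d['score'],2),np.round(d['uv']),np.round(px2w('wrist',o,d['uv'],z),4))
c=np.array([.5537,.027]);th=.207;X=np.array([np.cos(th),np.sin(th)]);Y=np.array([-X[1],X[0]])
q=np.array([w2px('wrist',o,[*(c+X*p*.064+Y*r*.112),.078]) for p,r in((-1,-1),(-1,1),(1,1),(1,-1))])
im=im.copy();cv2.polylines(im,[np.round(q).astype(int)],True,(255,0,0))
cv2.circle(im,tuple(np.round(w2px('wrist',o,[.6633,.05,.12])).astype(int)),4,(0,255,0))
cv2.imwrite('pics/w9o.png',cv2.resize(im,None,fx=1.5,fy=1.5)[:,:,::-1])
E
```

```text
t 19.25 pos [0.5158 0.0184 0.2275] yaw 0.207 F [-0.9 -0.5 -1.1] op 0.0509
lid 0.92 [256. 202.] [0.5522 0.026  0.056 ]
lid_notch 0.8 [254. 296.] [0.6628 0.0469 0.075 ]
post_top 0.57 [257. 328.] [0.6666 0.0514 0.12  ]
post_top 0.56 [277.  25.] [0.3868 0.0076 0.12  ]
```

View pics/w9o.png

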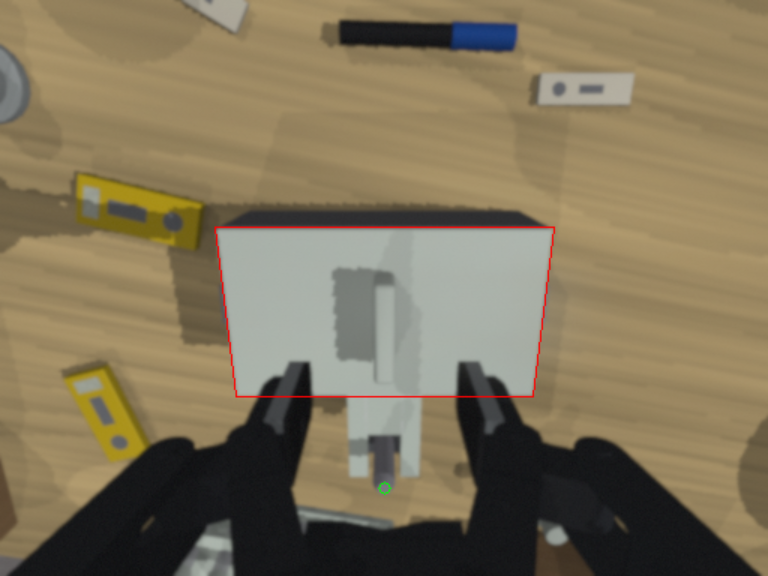

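Picture 11 shows the lid on the rim, matching the predicted seated outline. The tab is around the post, whose tip at (384,488) agrees with my post estimate (0.6633, 0.050). Collar next.

```bash
python3 - <<'E'
from h import *
o=monitor.get_obs(); st(o); print(plan(o,[.43,-.28,.2],.207))
E
```

```text
t 19.45 pos [0.5158 0.0185 0.2259] yaw 0.207 F [0.7 0.2 0.2] op 0.051
(array([ 145.4, -274.5,   26. ]), np.float64(0.0))
```

Request:
arm_command(
  motion=[
    [[24,-45,0,0,80],[48,-88,0,0,80],[70,-132,10,0,80],[92,-176,20,0,80],[115,-220,26,0,80],[138,-262,26,0,80],[145,-275,26,0,80],[145,-275,26,0,80],[145,-275,26,0,80]],
  ],
)

```text
t: 20.35
position: [0.4305, -0.2798, 0.2004]
eef_rot: [0.324, -3.124, -0.003]
ft_force: [0.4, -0.2, 0.8]
opening: 0.0685
```

```bash
python3 - <<'E'
from h import *
o,im=grab('wrist','w10.png'); st(o); np.save('w10.npy',np.r_[o['position'],o['eef_rot']])
for d in models.pinpoint('collar','wrist')[:2]: print(round(d['score'],2),np.round(d['uv']),np.round(px2w('wrist',o,d['uv'],0),4))
for d in models.recognise('collar','wrist')[:2]: print(d)
for z in (0,.01,.04): print(z,w2px('wrist',o,[.46,-.3,z]))
E
```

```text
t 20.35 pos [ 0.4305 -0.2798  0.2004] yaw 0.207 F [ 0.4 -0.2  0.8] op 0.0685
0.78 [233. 185.] [ 0.4614 -0.3012  0.    ]
{'extent': [233.9, 185.6, 47.9, 47.9], 'score': 0.62}
0 [233.97081085 184.49426833]
0.01 [233.39608604 187.01414788]
0.04 [231.46903219 195.46331091]
```

```bash
python3 - <<'E'
from h import *
o=monitor.get_obs(); st(o); print(plan(o,[.461,-.301,.08],.207))
E
```

```text
t 20.5 pos [ 0.4309 -0.2791  0.201 ] yaw 0.209 F [-1.2 -0.7  0.5] op 0.0687
(array([-24.9, -27.7, 121. ]), np.float64(0.002))
```

Request:
arm_command(
  motion=[
    [[-25,-28,30,0.15,85],[-25,-28,60,0.3,85],[-25,-28,90,0.45,85],[-25,-28,110,0.6,85],[-25,-28,121,0.75,85],[-25,-28,121,0.9,85],[-25,-28,121,1.05,85],[-25,-28,121,1.2,85],[-25,-28,121,1.35,85],[-25,-28,121,1.5,85]],
  ],
)

```text
t: 21.5
position: [0.4613, -0.3015, 0.0802]
eef_rot: [1.897, 2.504, 0.0]
ft_force: [0.0, -0.1, -0.1]
opening: 0.0728
```

Request:
arm_command(
  motion=[
    [[0,0,0,0.07,85],[0,0,0,0.07,85],[0,0,30,0.07,85],[0,0,55,0.07,85],[0,0,66,0.07,85],[0,0,66,0.07,85],[0,0,66,0.07,48],[0,0,66,0.07,45],[0,0,66,0.07,30],[0,0,66,0.07,30]],
  ],
  squeeze=30,
)

```text
t: 22.5
position: [0.4613, -0.3033, 0.0155]
eef_rot: [1.977, 2.438, 0.0]
ft_force: [-0.2, 1.2, 6.4]
opening: 0.0394
```

```bash
python3 - <<'E'
from h import *
o=monitor.get_obs(); st(o)
E
```

```text
t 22.5 pos [ 0.4613 -0.3033  0.0155] yaw -1.363 F [-0.2  1.2  6.4] op 0.0394
```

Request:
arm_command(
  motion=[
    [[0,0,0,0,85],[0,0,0,0,85],[0,0,0,0,85],[0,0,-30,0,85],[0,0,-55,-0.15,85],[0,0,-55,-0.3,85],[0,0,-55,-0.45,85],[0,0,-55,-0.6,85],[0,0,-55,-0.75,85],[0,0,-55,-0.9,85]],
  ],
)

```text
t: 23.5
position: [0.4605, -0.3028, 0.0689]
eef_rot: [-0.711, -3.06, -0.0]
ft_force: [-0.2, 0.1, -0.6]
opening: 0.0726
```

Request:
arm_command(
  motion=[
    [[0,0,0,-0.15,85],[0,0,0,-0.3,85],[0,0,0,-0.45,85],[0,0,0,-0.6,85],[0,0,0,-0.67,85],[0,0,0,-0.67,85],[0,0,30,-0.67,85],[0,0,50,-0.67,85],[0,0,55,-0.67,85],[0,0,55,-0.67,85]],
  ],
)

```text
t: 24.5
position: [0.4603, -0.3025, 0.0135]
eef_rot: [0.323, -3.124, -0.002]
ft_force: [-0.2, -0.3, -0.1]
opening: 0.0725
```

Request:
arm_command(
  motion=[
    [[0,0,0,0,48],[0,0,0,0,45],[0,0,0,0,30],[0,0,0,0,30],[0,0,0,0,30]],
  ],
  squeeze=60,
)

```text
t: 25.0
position: [0.4613, -0.3033, 0.0154]
eef_rot: [-0.324, 3.123, -0.003]
ft_force: [0.4, -0.4, 6.6]
opening: 0.0378
```

Request:
arm_command(
  motion=[
    [[0,0,-10,0,30],[0,0,-40,0,30],[0,0,-85,0,30],[0,0,-130,0,30],[0,0,-160,0,30],[0,0,-160,0,30],[0,0,-160,0,30]],
  ],
)

```text
t: 25.7
position: [0.4605, -0.3027, 0.1747]
eef_rot: [-0.325, 3.124, -0.001]
ft_force: [0.0, 0.4, -2.4]
opening: 0.0379
```

```bash
python3 - <<'E'
from h import *
o,im=grab('wrist','w11.png'); st(o)
for d in models.pinpoint('collar','wrist')[:2]: print(round(d['score'],2),np.round(d['uv']))
print(w2px('wrist',o,[*o['position'][:2],o['position'][2]-.0155]))
print(plan(o,[.6633,.0502,.17],.207))
E
```

```text
t 25.7 pos [ 0.4605 -0.3027  0.1747] yaw 0.207 F [ 0.   0.4 -2.4] op 0.0379
0.68 [256. 241.]
[255.45748299 237.01785702]
(array([-271.1,  303.6,    4.6]), np.float64(0.0))
```

Request:
arm_command(
  motion=[
    [[-15,17,0,0,30],[-45,51,0,0,30],[-76,85,0,0,30],[-108,121,0,0,30],[-140,157,0,0,30],[-172,193,0,0,30],[-204,228,0,0,30],[-236,264,0,0,30],[-260,291,0,0,30],[-271,304,0,0,30]],
  ],
)

```text
t: 26.8
position: [0.6633, 0.054, 0.1714]
eef_rot: [0.329, -3.121, -0.002]
ft_force: [1.2, -0.8, -1.7]
opening: 0.0378
```

Request:
arm_command(
  motion=[
    [[0,0,0,0,30],[0,0,0,0,30],[0,0,0,0,30]],
  ],
)

```text
t: 27.1
position: [0.6626, 0.0492, 0.1732]
eef_rot: [0.323, -3.123, 0.0]
ft_force: [-0.4, -0.3, -1.4]
opening: 0.038
```

```bash
python3 - <<'E'
from h import *
o,im=grab('wrist','w12.png'); st(o)
for d in models.pinpoint('post_top','wrist')[:2]: print(round(d['score'],2),np.round(d['uv']),np.round(px2w('wrist',o,d['uv'],.12),4))
for n in('scene','side'):
  oo,_=grab(n,n+'12.png')
  for k,z in(('collar',o['position'][2]-.0155),('post_top',.12)):
    for d in models.pinpoint(k,n)[:2]: print(n,k,round(d['score'],2),np.round(d['uv']),np.round(px2w(n,oo,d['uv'],z),4))
o=monitor.get_obs();st(o);print(plan(o,[.6633,.0502,.14],.207))
E
```

```text
t 27.1 pos [0.6626 0.0492 0.1732] yaw 0.206 F [-0.4 -0.3 -1.4] op 0.038
scene collar 0.78 [249. 208.] [0.6543 0.0396 0.1577]
scene post_top 0.67 [250. 219.] [0.6584 0.0437 0.12  ]
side post_top 0.86 [213. 179.] [0.6657 0.0357 0.12  ]
side post_top 0.74 [242. 230.] [0.4993 0.1374 0.12  ]
t 27.5 pos [0.6632 0.0501 0.1743] yaw 0.207 F [-0.  -0.3 -1.5] op 0.0378
(array([-0.1,  0.1, 34.3]), np.float64(-0.0))
```

Request:
arm_command(
  motion=[
    [[0,0,12,0,30],[0,0,24,0,30],[0,0,33,0,30],[0,0,36,0,30],[0,0,36,0,30]],
  ],
)

```text
t: 28.0
position: [0.6629, 0.0505, 0.137]
eef_rot: [0.325, -3.123, -0.001]
ft_force: [0.2, 0.2, -1.1]
opening: 0.0379
```

Request:
arm_command(
  motion=[
    [[0,0,2,0,30],[0,0,4,0,30],[0,0,5,0,30],[0,0,5,0,30]],
  ],
)

```text
t: 28.4
position: [0.6633, 0.0504, 0.1331]
eef_rot: [-0.325, 3.125, 0.0]
ft_force: [0.2, 0.0, -0.5]
opening: 0.0375
```

```bash
python3 - <<'E'
from h import *
o=monitor.get_obs(); st(o); print(np.round(o['ft_torque'],3))
E
```

```text
t 28.4 pos [0.6633 0.0504 0.1331] yaw 0.207 F [ 0.2  0.  -0.5] op 0.0375
[ 0.005  0.019 -0.026]
```

No contact yet. Continuing in small steps through the taper.

Request:
arm_command(
  motion=[
    [[0,0,2,0,30],[0,0,4,0,30],[0,0,5,0,30],[0,0,5,0,30]],
  ],
)

```text
t: 28.8
position: [0.6631, 0.0505, 0.1278]
eef_rot: [0.325, -3.124, -0.0]
ft_force: [-0.2, -0.1, -0.9]
opening: 0.0381
```

Request:
arm_command(
  motion=[
    [[0,0,2,0,30],[0,0,4,0,30],[0,0,5,0,30],[0,0,5,0,30]],
  ],
)

```text
t: 29.2
position: [0.6631, 0.0505, 0.1228]
eef_rot: [0.325, -3.124, -0.0]
ft_force: [-0.9, -0.2, -2.4]
opening: 0.0378
```

Request:
arm_command(
  motion=[
    [[0,0,5,0,30],[0,0,10,0,30],[0,0,15,0,30],[0,0,20,0,30],[0,0,25,0,30],[0,0,27,0,30],[0,0,27,0,30]],
  ],
)

```text
t: 29.9
position: [0.663, 0.0504, 0.0956]
eef_rot: [0.325, -3.124, -0.0]
ft_force: [-0.2, 0.6, -1.0]
opening: 0.0378
```

Request:
arm_command(
  motion=[
    [[0,0,0.5,0,30],[0,0,1,0,30],[0,0,1.5,0,30],[0,0,1.5,0,30]],
  ],
)

```text
t: 30.3
position: [0.6633, 0.0505, 0.0947]
eef_rot: [-0.325, 3.125, 0.0]
ft_force: [0.8, 0.4, -0.3]
opening: 0.0378
```

Request:
arm_command(
  motion=[
    [[0,0,0.5,0,30],[0,0,1,0,30],[0,0,1,0,30]],
  ],
)

```text
t: 30.6
position: [0.6632, 0.0505, 0.0935]
eef_rot: [0.325, -3.125, -0.0]
ft_force: [-0.4, 0.5, -1.3]
opening: 0.0377
```

Request:
arm_command(
  motion=[
    [[0,0,0,0,50],[0,0,0,0,62],[0,0,0,0,65],[0,0,0,0,65],[0,0,-15,0,65],[0,0,-50,0,65],[0,0,-95,0,65],[40,0,-130,0,65],[80,0,-130,0,65],[80,0,-130,0,65]],
  ],
)

```text
t: 31.6
position: [0.5798, 0.0337, 0.2241]
eef_rot: [0.324, -3.121, -0.001]
ft_force: [0.1, 0.7, 0.2]
opening: 0.0554
```

```bash
python3 - <<'E'
from h import *
o,im=grab('wrist','w13.png'); st(o)
for k,z in (('lid',.056),('collar',.078),('post_top',.12)):
    for d in models.pinpoint(k,'wrist')[:2]: print(k,round(d['score'],2),np.round(d['uv']),np.round(px2w('wrist',o,d['uv'],z),4))
im=im.copy()
for rr,z in((.03,.088),(.02,.118)):
    q=np.array([w2px('wrist',o,[.6633+rr*np.cos(a),.05+rr*np.sin(a),z]) for a in np.linspace(0,6.28,40)]); cv2.polylines(im,[np.round(q).astype(int)],True,(255,0,0))
cv2.imwrite('pics/w13o.png',cv2.resize(im,None,fx=1.5,fy=1.5)[:,:,::-1])
E
```

```text
t 31.6 pos [0.5798 0.0337 0.2241] yaw 0.207 F [0.1 0.7 0.2] op 0.0554
lid 0.77 [255. 144.] [0.5502 0.027  0.056 ]
collar 0.76 [256. 254.] [0.6652 0.0518 0.078 ]
post_top 0.74 [255. 275.] [0.6642 0.0509 0.12  ]
```

View pics/w13o.png

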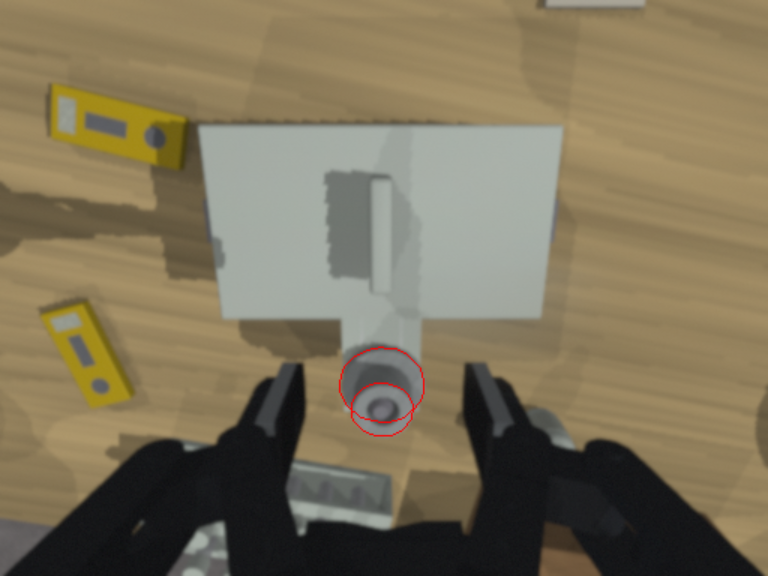

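Picture 12 shows the lid flat on the box and the collar around the post. Its flange matches the predicted seated circle at (382,384), and the arm is clear of everything. Handing in.

```bash
python3 -c "
from h import *
st(monitor.get_obs()); print(sign_off())"
```

```text
t 31.8 pos [0.586  0.034  0.2238] yaw 0.207 F [ 0.1  0.2 -0.4] op 0.0552
the job is handed in; nothing more can be done
None
```

I handed the job in at about t = 31.8 s, with all six cartridges in the box, the lid on and the collar on the post. `sign_off` gave no verdict.

- **Cartridges:** I moved the top cartridge of the left stack onto the single one in the right bay. Then I added the white cartridge from the table on top of those. The wrist picture afterwards showed three cartridges lying flat in each bay. There was a brief 28 N contact while setting down the last one; it was gone before I released.
- **Lid:** I lowered it with the notched tab around the post until it touched at the expected seat height. Afterwards its outline matched the predicted seated outline.
- **Collar:** I centred it by gripping it along two directions, then lowered it over the post with almost no force. I let go at the computed resting height. There was no clear contact force at that point, so the seating rests on height and picture rather than force.
- **Final check:** The flange matched its predicted circle. The model put the collar and the post top within about 1.5 mm of each other. The hub's top edge was a few pixels off the predicted circle, which I took as minor. The arm was clear of everything.
- **Disagreeing readings:** While the collar was held over the post, the scene and side cameras put the post up to about 14 mm off. I kept to the wrist-camera estimate.
- **Bystanders:** I touched none of them on purpose and saw no sign that any had moved, but I did not check each one at the end.

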